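# Slide a framed reticle along the guide rail into the stage's corner pocket

## Robot

A 6-joint arm with a two-finger parallel gripper is mounted at the origin on the work surface. World frame = base frame: x ahead of the robot, y to its left, z up, the work surface at z = 0. Lengths are in mm, angles in rad, forces in N, time in s.
With the tool pointing down it reaches from about 275 to 975 mm from the base axis. Payload 8.4 kg.
Tool frame: the origin (TCP) lies midway between the tips of the shut fingers; the grasp point (between the pads) lies bot.grip_point_offset behind it (bot.grip_point_offset is the distance from the TCP to the grasp point, in mm); x points along the fingers, y is the direction in which the jaws open and shut, and the axes are right-handed (so a half turn about x gives the same grasp; the last joint's range is limited). The gripper opens to 92 mm and grips with 3 to 60 N. Pads are 20 mm wide; open, the fingers measure 128 mm over their backs; the gripper's body (75 mm by 189 mm) begins 69 mm behind the grasp point.
Start: joints at [1.145, 0.353, 1.633, -0, 1.155, -0.002], TCP at [257.016, 569.711, 214.583] pointing down, gripper open.
Joint ranges: [-2.63, 2.63], [-0.92, 2.1], [0.06, 2.66], [-1.3, 4.44], [0, 2.69], [-3.02, 3.02]. Speed limits (rad/s): [2.22, 2.22, 2.79, 3.14, 3.14, 3.14].

## Interface

Orientations are given as a unit quaternion [x, y, z, w].
In Python, from cell import bot gives the robot as it stands.
- The arm moves only by the shell command python3 -m handwheel 'ROWS'. ROWS is text: rows parted by semicolons, each of 7 numbers parted by spaces: the finger opening in mm, from 0 to 91.9, then the shift along the tool's x, y, z in units of 50 mm (1.0 is 50 mm), then the turn, a rotation vector about the tool's x, y, z in units of 8 degrees (1.0 is 8 degrees). In form: grip dx dy dz wx wy wz; .... A call has 1 to 20 rows; each row shifts and turns the commanded pose from where the row before left it, along the tool's axes as they then stand; what a row does not reach is not made up. A row lasts 1/10 s, in which the tool goes at most 50 mm and 8.59 degrees, less where a joint would pass 70% of its speed; a pose out of reach is approached as far as the arm can. A call is refused whole if a number of a shift passes 1 or a number of a turn 1, either way. A call with a gripper value outside its range is refused whole. The fingers move at their own pace and stop on an object; the grip force is fixed at half the most. Time passes only in rows, so rows that do not move let the fingers close. It gives the time, the measured TCP pose, the force and the opening at its end, in the units of the state.
- bot.observe(): the state, without advancing time (a new reading comes with each control period).
- bot.grab_frame(name): name is "scene" or "side" or "wrist"; returns the picture (384x512x3 uint8, blue, green, red); there is no depth.
- bot.camera_params(name): a dict with "intrinsics" (3x3 intrinsics, pixels), "position" and "orientation" of the camera in the world; the wrist camera has in their place "mount" (4x4, takes a point from camera to tool coordinates, whose origin is the TCP and whose axes are the tool frame's). Camera axes: x right, y up, looking along -z (the intrinsics and any distortion apply to the point x, -y, -z); pixel columns grow to the right and rows downward; lengths in mm; the calibration is good to about 2 mm. The wrist camera is an equidistant fisheye: a pixel r from the principal point sees the ray r / f radians off the axis. A picture is of the moment at which its call begins: read the wrist's pose just before it. camera_params takes no time and is no camera call.
- bot.close_job(): hands the job in, once; it reports no verdict.
Trained networks look in the newest picture that a camera, given by its name, has taken for a name from the list of things; names that differ only in an ending like _2 or _b are one class to them, and where a whole thing is asked for, a point or a joint stands for the part that bears it (a point fixed in the world has none). Each returns a list of dicts, best first, with "score" (0 to 1); they miss things now and then, are a little off and sometimes report something else, mostly with a low value. They report only what shows in the picture. A call takes as long as a camera call.
- bot.trace(camera, label): "region" (384x512 bool, what is visible of it) and "rect" ([left, top, right, bottom] in pixels, round what is visible of it).
The state is a dict: "time": time; "joint_positions": joint angles; "joint_vel": joint speeds; "joint_efforts": joint torques, N m; "tcp_pos": TCP position; "eef_rot": TCP orientation; "ft_force": force on the tool from outside, world axes, zero at the start; "torque": the same for the moment, N m; "grip_width": opening from 0.0 (shut) to 1.0 (fully open).
Only numpy, scipy, OpenCV 4.12 (cv2) and the standard library are available. Lean on these libraries where they do the work, as an engineer would, in place of code of your own. Each camera call takes 0.05 s, during which the arm holds its last target.

## Task

Without picking it up, push the steel-framed glass reticle across the black stage plate until its long side lies flat against the long guide rail, then slide it along the rail, keeping it against the rail, into the corner pocket at the rail's end. Leave it fully home there: flat on the plate, flush against the rail and touching the end stop. Leave the other things where they stand, and finish clear of everything.

Things in the scene. Friction and masses are not known exactly. Their poses are not given: they have to be found in the camera images.
- stage: Fixed black stage plate, 190 mm (its x) by 300 mm (its y), flat top 24 mm above the bench, turned by up to 25 degrees. Origin: centre of its underside, on the bench; x points across the plate towards the rail, y along the rail towards the pocket, z up. On top stand three aluminium bars 12 mm high (rail, end stop, lip), told below in stage coordinates; the rest of the top is free.
- rail (a point): Guide rail: long straight aluminium bar. The point is on its inner face, at plate height, half-way along the plate. The face lies at stage x = +60 mm, from y = -120 to +122 mm; the bar is 14 mm thick, behind the face.
- stop (a point): End stop: bar across the rail's +y end. The point is on its inner face at plate height. The face lies at stage y = +110 mm, from x = +8.5 to +60 mm; 12 mm thick.
- lip (a point): Lip: short bar parallel to the rail; the point is on its inner face at plate height. Face at stage x = +16.5 mm, bar x = +8.5 to +16.5, from the end stop back to a rounded nose ending at y = +86 mm. Rail, stop and lip form the pocket, 43.5 mm wide, 24 mm deep, open only towards -y: the frame enters only along the rail.
- frame: The reticle: loose rectangular steel frame with a glass window, 40 mm (its x) by 60 mm (its y) by 10 mm high, about 80 g, lying on the plate; 2 N slides it. Origin: centre of its underside. Starts with its centre at stage x -30 to 0, y -85 to -5 mm, turned up to 35 degrees to the rail. Either end may lead. Home, its long side is on the rail and 36 mm of its length stands out past the lip.
- home (a point): Fixed point on the plate's top in the corner pocket where the origin of the frame lies when fully home (stage x = +40, y = +80, z = 24 mm); axes as the stage's.
- objective: Bystander: microscope objective of bare metal, standing on the stage plate on the side away from the rail and towards the pocket end (stage x -80 to -70, y +45 to +110 mm); 26 mm in diameter, 45 mm tall. Origin: centre of its underside.
- eyepiece: Bystander: black eyepiece standing on the bench beyond the rail; 38 mm in diameter, 56 mm tall. Origin: centre of its underside.
- jar: Bystander: small amber glass jar with white lid standing on the bench beyond the rail; 40 mm in diameter, 55 mm tall. Origin: centre of its underside.
- slide_box: Bystander: closed white plastic slide box lying on the bench beside the plate's -y end; 152 by 87 by 34 mm. Origin: centre of its underside.

How it is judged:
By the outcome, as a careful person would: the job done as asked, in the order asked, and still so for the second after the job is handed in, with the robot touching nothing.
It also fails if it takes over 51 s, if anything falls off the work surface, if the arm or the gripper's body presses on something with over 40 N, if the wrist force passes 120 N, or if a joint passes its speed limit or range.

## Working session

There is one attempt and no reset: what is moved stays moved. The work goes in short steps, Python scripts to look and compute and a shell command to move; the robot and the scene stay as the last step left them, time stands still between calls to the robot, and variables do not carry over. Pictures are saved under pics/ and viewed, and the job is handed in when it is done.

```bash
ls; mkdir -p pics
python3 - <<'E'
from cell import bot
import cv2
print(bot.observe(), bot.grip_point_offset)
for n in ["scene","side","wrist"]:
    im=bot.grab_frame(n); cv2.imwrite(f"pics/{n}0.png",im); print(n,bot.camera_params(n))
E
```

```text
pics
{'time': 0.0, 'joint_positions': array([ 1.14462414e+00,  3.53641284e-01,  1.63413362e+00,  2.45580113e-05,
        1.15517413e+00, -2.43561143e-03]), 'joint_vel': array([-0.00065758, -0.00098797,  0.0007137 ,  0.00109702,  0.00197819,
       -0.00171276]), 'joint_efforts': array([-3.93730865e-03, -5.93844724e+01, -3.34214830e+01,  6.95390487e-02,
        2.34970817e-02, -4.36264759e-05]), 'tcp_pos': array([256.79158338, 569.27305291, 213.86819186]), 'eef_rot': array([ 0.14823171,  0.69140454, -0.1491655 ,  0.69118505]), 'ft_force': array([ 0.12029076, -0.40468225,  0.69395937]), 'torque': array([0.02372921, 0.00078942, 0.02195837]), 'grip_width': 0.9945812439840634} 18.700000000000003
scene {'intrinsics': array([[352.13452842,   0.        , 263.06058025],
       [  0.        , 352.13452842, 185.81747054],
       [  0.        ,   0.        ,   1.        ]]), 'position': array([956.57602013, 261.25510384, 509.62424455]), 'orientation': array([0.17173985, 0.34615356, 0.82300404, 0.41635021])}
side {'intrinsics': array([[349.27996017,   0.        , 246.57249939],
       [  0.        , 349.27996017, 197.65428021],
       [  0.        ,   0.        ,   1.        ]]), 'position': array([ 557.62005513, -565.85914482,  451.26985999]), 'orientation': array([ 0.44082531, -0.00857997, -0.00217108,  0.89754928])}
wrist {'intrinsics': array([[297.31863964,   0.        , 253.93571523],
       [  0.        , 297.31863964, 190.22924204],
       [  0.        ,   0.        ,   1.        ]]), 'mount': array([[-2.08942034e-04,  2.96692683e-01, -9.54972988e-01,
        -1.70746604e+02],
       [ 9.99999939e-01,  3.30076179e-04, -1.16244999e-04,
        -9.90964863e-02],
       [ 2.80724794e-04, -9.54972954e-01, -2.96692734e-01,
        -8.42013209e+01],
       [ 0.00000000e+00,  0.00000000e+00,  0.00000000e+00,
         1.00000000e+00]])}
```

View pics/scene0.png

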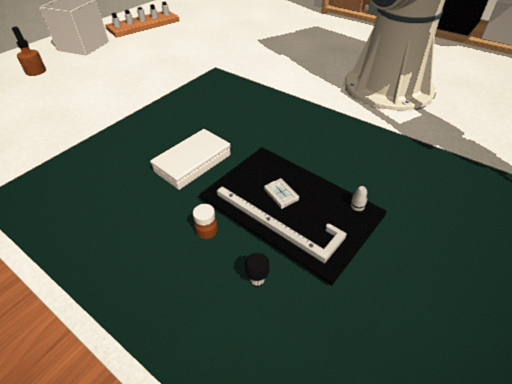

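View pics/side0.png

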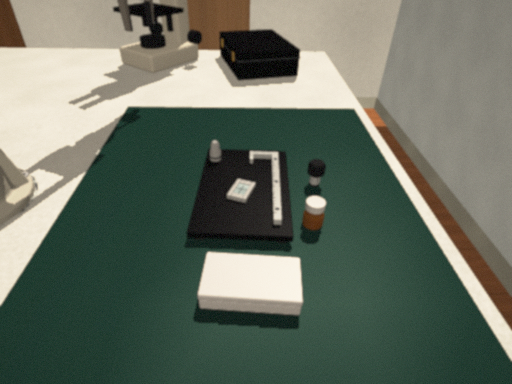

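View pics/wrist0.png

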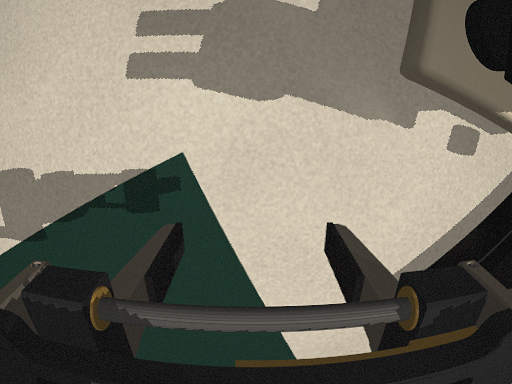

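```bash
cat > h.py <<'E'
import numpy as np, cv2
from scipy.spatial.transform import Rotation as R
from cell import bot
def cam(n):
    p=bot.camera_params(n); K=np.array(p["intrinsics"]); return K,np.array(p["position"]),R.from_quat(p["orientation"]).as_matrix()
def cast(n,uv,z):
    K,c,M=cam(n); uv=np.atleast_2d(uv).astype(float)
    d=np.c_[(uv[:,0]-K[0,2])/K[0,0],-(uv[:,1]-K[1,2])/K[1,1],-np.ones(len(uv))]@M.T
    return c+d*((z-c[2])/d[:,2])[:,None]
def proj(n,P):
    K,c,M=cam(n); q=(np.atleast_2d(P)-c)@M
    return np.c_[K[0,0]*q[:,0]/-q[:,2]+K[0,2],-K[1,1]*q[:,1]/-q[:,2]+K[1,2]]
def wcast(uv,z,st):
    p=bot.camera_params("wrist");K=np.array(p["intrinsics"]);T=np.array(p["mount"])
    uv=np.atleast_2d(uv).astype(float);x=(uv[:,0]-K[0,2])/K[0,0];y=(uv[:,1]-K[1,2])/K[1,1];r=np.hypot(x,y)+1e-12
    d=np.c_[np.sin(r)*x/r,-np.sin(r)*y/r,-np.cos(r)]
    Q=R.from_quat(st["eef_rot"]).as_matrix();d=d@T[:3,:3].T@Q.T;c=Q@T[:3,3]+st["tcp_pos"]
    return c+d*((z-c[2])/d[:,2])[:,None]
def wproj(P,st):
    p=bot.camera_params("wrist");K=np.array(p["intrinsics"]);T=np.array(p["mount"])
    Q=R.from_quat(st["eef_rot"]).as_matrix();q=(np.atleast_2d(P)-st["tcp_pos"])@Q-T[:3,3];q=q@T[:3,:3]
    th=np.arctan2(np.hypot(q[:,0],q[:,1]),-q[:,2]);n=np.hypot(q[:,0],q[:,1])+1e-12
    return np.c_[K[0,2]+K[0,0]*th*q[:,0]/n,K[1,2]-K[0,0]*th*q[:,1]/n]
E
python3 - <<'E'
from h import *
for n in ["scene","side"]:
    bot.grab_frame(n)
    for l in ["stage","rail","frame","objective","eyepiece","jar","slide_box"]:
        r=bot.trace(n,l)
        for x in r[:2]:
            m=x["region"].astype(np.uint8);print(n,l,round(x["score"],2),x["rect"],m.sum())
        if r: cv2.imwrite(f"pics/m_{n}_{l}.png",r[0]["region"]*255)
print(bot.observe()["time"])
E
```

```text
scene stage 0.96 [198.4, 145.8, 385.6, 286.8] 12253
scene rail 0.94 [200.2, 151.0, 388.9, 281.6] 12252
scene frame 0.91 [265.4, 178.9, 300.0, 205.6] 556
scene objective 0.87 [353.6, 187.1, 368.2, 211.9] 314
scene eyepiece 0.84 [244.0, 254.3, 268.8, 284.3] 585
scene jar 0.96 [193.8, 203.0, 216.2, 236.5] 668
scene slide_box 0.81 [151.8, 130.3, 230.8, 186.7] 2570
side stage 0.62 [189.4, 148.0, 292.3, 244.3] 7806
side frame 0.83 [225.4, 177.7, 254.8, 206.4] 453
side objective 0.47 [211.5, 139.0, 220.4, 161.2] 213
side eyepiece 0.61 [307.7, 160.2, 322.9, 187.7] 371
side jar 0.88 [304.5, 197.1, 327.4, 229.1] 627
side jar 0.45 [223.7, 179.7, 257.5, 202.2] 485
side slide_box 0.8 [196.5, 253.8, 304.7, 313.9] 5601
0.95[ WARN:0@2.057] global loadsave.cpp:1063 imwrite_ Unsupported depth image for selected encoder is fallbacked to CV_8U.
```

```bash
cat > fit.py <<'E'
from h import *
from scipy.optimize import minimize
def box(x0,x1,y0,y1,z0,z1): return np.array([[x,y,z] for x in(x0,x1) for y in(y0,y1) for z in(z0,z1)],float)
STAGE=[box(-95,95,-150,150,0,24),box(60,74,-120,122,24,36),box(8.5,60,110,122,24,36),box(8.5,16.5,86,110,24,36)]
def cyl(r,h): 
    a=np.linspace(0,2*np.pi,24); return [np.r_[np.c_[r*np.cos(a),r*np.sin(a),0*a],np.c_[r*np.cos(a),r*np.sin(a),0*a+h]]]
def tf(P,p,z=0):
    c,s=np.cos(p[2]),np.sin(p[2]); return np.c_[P[:,0]*c-P[:,1]*s+p[0],P[:,0]*s+P[:,1]*c+p[1],P[:,2]+z]
S=8
def render(pr,boxes,p,z):
    im=np.zeros((384*2,512*2),np.uint8)
    for b in boxes:
        q=pr(tf(b,p,z)); h=cv2.convexHull(((q*2+0.5)*16).astype(np.int32).reshape(-1,1,2)); cv2.fillConvexPoly(im,h,255,cv2.LINE_AA,4)
    return cv2.GaussianBlur(cv2.resize(im,(512,384),interpolation=cv2.INTER_AREA),(0,0),1).astype(float)/255
def fit(views,boxes,p0,z=0):
    # views: list of (projfn, mask)
    ms=[(pr,cv2.GaussianBlur(m.astype(np.float32),(0,0),1)) for pr,m in views]
    def cost(v):
        p=np.array([v[0],v[1],v[2]/50]); return sum(np.abs(render(pr,boxes,p,z)-m).sum()/m.sum() for pr,m in ms)
    v0=np.array([p0[0],p0[1],p0[2]*50])
    best=None
    for k in range(2):
        r=minimize(cost,v0,method="Nelder-Mead",options=dict(initial_simplex=v0+np.array([[0,0,0],[8,0,0],[0,8,0],[0,0,6]])/(k+1),xatol=.02,fatol=1e-5)); v0=r.x
    return np.array([r.x[0],r.x[1],r.x[2]/50]),r.fun
def tos(p,s):
    c,q=np.cos(s[2]),np.sin(s[2]);d=np.array(p[:2])-s[:2];return np.array([c*d[0]+q*d[1],-q*d[0]+c*d[1]])
E
python3 - <<'E'
from fit import *
M=lambda n,l:cv2.imread(f"pics/m_{n}_{l}.png",0)>0
P={n:(lambda X,n=n:proj(n,X)) for n in("scene","side")}
for n in P: print(n,cast(n,[[x,y] for x,y in ([(262,149),(386,211),(331,278),(201,196)] if n=="scene" else [(225,150),(288,150),(292,234),(193,232)])],24).round(0))
def both(l,boxes,p0,z=0):
    for s in (["scene"],["side"],["scene","side"]):
        r=fit([(P[n],M(n,l)) for n in s],boxes,p0,z); print(l,s,r[0].round(3),round(r[1],3))
    return r[0]
c=cast("scene",[[294,213]],24)[0]
st=both("stage",STAGE,[c[0],c[1],0])
f0=cast("scene",[[282,193]],34)[0]
for a in(0.4,-0.4):
    f=both("frame",[box(-20,20,-30,30,0,10)],[f0[0],f0[1],st[2]+a],24); print(tos(f,st),np.degrees(f[2]-st[2]))
for l,r,h,z,uv in(("objective",13,45,24,(359,208)),("eyepiece",19,56,0,(258,280)),("jar",20,55,0,(206,235))):
    g=cast("scene",[uv],z)[0]; o=both(l,cyl(r,h),[g[0],g[1],0],z); print(tos(o,st))
np.save("st.npy",st)
E
```

```text
scene [[ 470. -105.   24.]
 [ 481.  186.   24.]
 [ 663.  172.   24.]
 [ 654. -114.   24.]]
side [[ 520.  176.   24.]
 [ 673.  178.   24.]
 [ 649. -117.   24.]
 [ 474. -113.   24.]]
stage ['scene'] [ 5.58227e+02  3.05480e+01 -5.50000e-02] 0.105
stage ['side'] [ 5.64736e+02  4.35120e+01 -5.90000e-02] 0.126Traceback (most recent call last):
  File "<stdin>", line 10, in <module>
  File "<stdin>", line 7, in both
  File "fit.py", line 23, in fit
    r=minimize(cost,v0,method="Nelder-Mead",options=dict(initial_simplex=v0+np.array([[0,0,0],[8,0,0],[0,8,0],[0,0,6]])/(k+1),xatol=.02,fatol=1e-5)); v0=r.x
    res = _minimize_neldermead(fun, x0, args, callback, bounds=bounds,
                               **options)
    fxc = func(xc)
    fx = function(np.copy(x), *(wrapper_args + args))
  File "fit.py", line 19, in cost
    p=np.array([v[0],v[1],v[2]/50]); return sum(np.abs(render(pr,boxes,p,z)-m).sum()/m.sum() for pr,m in ms)
                                            ~~~^^^^^^^^^^^^^^^^^^^^^^^^^^^^^^^^^^^^^^^^^^^^^^^^^^^^^^^^^^^^^
  File "fit.py", line 19, in <genexpr>
    p=np.array([v[0],v[1],v[2]/50]); return sum(np.abs(render(pr,boxes,p,z)-m).sum()/m.sum() for pr,m in ms)
                                                       ~~~~~~^^^^^^^^^^^^^^
  File "fit.py", line 13, in render
    q=pr(tf(b,p,z)); h=cv2.convexHull(((q*2+0.5)*16).astype(np.int32).reshape(-1,1,2)); cv2.fillConvexPoly(im,h,255,cv2.LINE_AA,4)
  File "<stdin>", line 3, in <lambda>
  File "h.py", line 11, in proj
    K,c,M=cam(n); q=(np.atleast_2d(P)-c)@M
          ~~~^^^
  File "h.py", line 5, in cam
    p=bot.camera_params(n); K=np.array(p["intrinsics"]); return K,np.array(p["position"]),R.from_quat(p["orientation"]).as_matrix()
ValueError: time passes only in moves, steps and waits
```

```bash
python3 - <<'E'
s=open("h.py").read()
s=s.replace("from cell import bot\n","from cell import bot\nimport functools\n@functools.lru_cache(None)\ndef CP(n): return bot.camera_params(n)\n",1)
s=s.replace("p=bot.camera_params(","p=CP(")
s=s.replace("def cam(n)","@functools.lru_cache(None)\ndef cam(n)")
open("h.py","w").write(s)
import cv2
a=cv2.imread("pics/scene0.png")[130:290,190:400];cv2.imwrite("pics/scene0c.png",cv2.convertScaleAbs(cv2.resize(a,(788,600),interpolation=cv2.INTER_CUBIC),alpha=1.6,beta=10))
a=cv2.imread("pics/side0.png")[135:250,180:335];cv2.imwrite("pics/side0c.png",cv2.convertScaleAbs(cv2.resize(a,(775,575),interpolation=cv2.INTER_CUBIC),alpha=1.6,beta=10))
E
python3 - <<'E'
from fit import *
M=lambda n,l:cv2.imread(f"pics/m_{n}_{l}.png",0)>0
P={n:(lambda X,n=n:proj(n,X)) for n in("scene","side")}
def both(l,boxes,p0,z=0):
    for s in (["scene"],["side"],["scene","side"]):
        r=fit([(P[n],M(n,l)) for n in s],boxes,p0,z); print(l,s,r[0].round(3),round(r[1],3))
    return r[0]
c=cast("scene",[[294,213]],24)[0]
st=both("stage",STAGE,[c[0],c[1],0])
f0=cast("scene",[[282,193]],34)[0]
for a in(0.4,-0.4):
    f=both("frame",[box(-20,20,-30,30,0,10)],[f0[0],f0[1],st[2]+a],24); print(tos(f,st),np.degrees(f[2]-st[2]))
for l,r,h,z,uv in(("objective",13,45,24,(359,208)),("eyepiece",19,56,0,(258,280)),("jar",20,55,0,(206,235))):
    g=cast("scene",[uv],z)[0]; o=both(l,cyl(r,h),[g[0],g[1],0],z); print(tos(o,st))
np.save("st.npy",st)
E
```

```text
stage ['scene'] [ 5.58227e+02  3.05480e+01 -5.50000e-02] 0.105
stage ['side'] [ 5.64736e+02  4.35120e+01 -5.90000e-02] 0.126
stage ['scene', 'side'] [ 5.62998e+02  3.41120e+01 -5.20000e-02] 0.278
frame ['scene'] [ 5.57629e+02  5.91900e+00 -4.29000e-01] 0.127
frame ['side'] [ 5.58948e+02  6.74400e+00 -3.43000e-01] 0.072
frame ['scene', 'side'] [ 5.58663e+02  6.42100e+00 -3.56000e-01] 0.208
[ -2.8923289  -27.87798603] -17.440068361802044
frame ['scene'] [ 5.57482e+02  5.93200e+00 -4.35000e-01] 0.128
frame ['side'] [ 5.58798e+02  6.66500e+00 -3.40000e-01] 0.072
frame ['scene', 'side'] [ 5.58568e+02  5.93800e+00 -3.54000e-01] 0.209
[ -2.96156317 -28.36582411] -17.309028853999525
objective ['scene'] [4.97858e+02 1.38231e+02 2.30000e-02] 0.284
objective ['side'] [4.98982e+02 1.37028e+02 1.18000e-01] 0.253
objective ['scene', 'side'] [4.98846e+02 1.38372e+02 5.10000e-02] 0.544
[-69.47888651 100.78912262]
eyepiece ['scene'] [7.13713e+02 6.59120e+01 1.29000e-01] 0.512
eyepiece ['side'] [7.23103e+02 8.17210e+01 5.90000e-02] 0.419
eyepiece ['scene', 'side'] [7.20519e+02 7.21160e+01 1.33000e-01] 0.983
[155.33523627  46.13086317]
jar ['scene'] [ 6.94169e+02 -6.39730e+01  8.80000e-02] 0.192
jar ['side'] [ 6.96547e+02 -5.89850e+01  9.60000e-02] 0.176
jar ['scene', 'side'] [ 6.96101e+02 -6.09040e+01  9.00000e-02] 0.381
[137.85574763 -87.97704889]
```

View pics/scene0c.png

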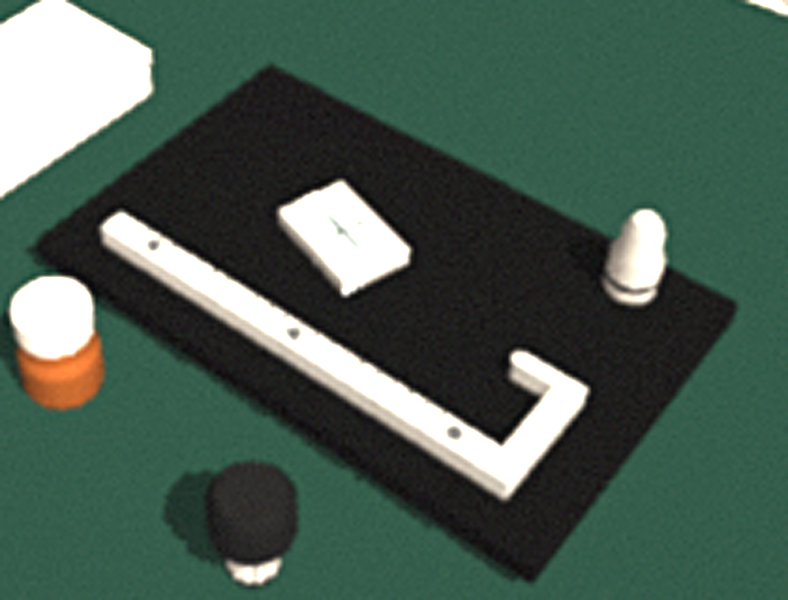

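View pics/side0c.png

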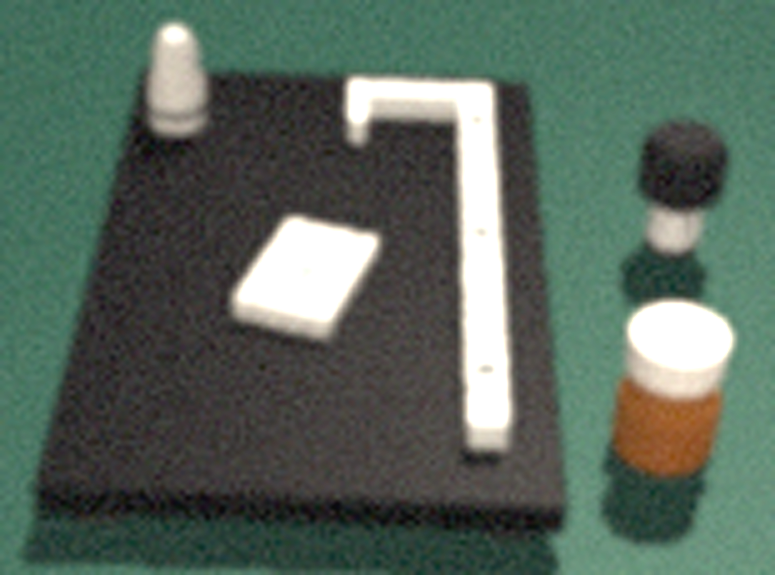

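Run:
```python
from fit import *
P={n:(lambda X,n=n:proj(n,X)) for n in("scene","side")}
seeds={"scene":dict(bars=(260,214),frame=(281,193)),"side":dict(bars=(277,185),frame=(241,191))}
m={}
for n in P:
    im=cv2.imread(f"pics/{n}0.png"); g=im.max(2)
    _,lab=cv2.connectedComponents((g>85).astype(np.uint8))
    for k,(u,v) in seeds[n].items():
        m[n,k]=lab==lab[v,u]; print(n,k,lab[v,u],m[n,k].sum(), g[v,u])
st0=[563,34,-.052]
for s in (["scene"],["side"],["scene","side"]):
    st,c=fit([(P[n],m[n,"bars"]) for n in s],STAGE[1:],st0); print(s,st.round(3),c)
    f,c=fit([(P[n],m[n,"frame"]) for n in s],[box(-20,20,-30,30,0,10)],[558,6,-.39],24); print(s,"frame",f.round(3),c,tos(f,st),np.degrees(f[2]-st[2]))
np.save("st.npy",st);np.save("f.npy",f)
for n,(x0,y0,w,h,k) in dict(scene=(190,130,210,160,3.75),side=(180,135,155,115,5)).items():
    im=cv2.imread(f"pics/{n}0.png"); im=cv2.convertScaleAbs(cv2.resize(im[y0:y0+h,x0:x0+w],None,fx=k,fy=k),alpha=1.6)
    for b,p,z in [(b,st,0) for b in STAGE]+[(box(-20,20,-30,30,0,10),f,24)]:
        q=((P[n](tf(b,p,z))-[x0,y0]+.5)*k).astype(int)
        for i in range(8):
            for j in(1,2,4):
                if not i&j: cv2.line(im,tuple(map(int,q[i])),tuple(map(int,q[i|j])),(0,0,255),1)
    cv2.imwrite(f"pics/{n}_ov.png",im)
```

```text
scene bars 7 1745 222
scene frame 6 596 187
side bars 25 857 222
side frame 28 476 190
['scene'] [ 5.64355e+02  3.21010e+01 -5.50000e-02] 0.040875457091144415
['scene'] frame [ 5.59096e+02  7.46300e+00 -3.76000e-01] 0.06340597048370006 [ -3.88807555 -24.89057542] -18.348139525648914
['side'] [ 5.64226e+02  3.32430e+01 -5.20000e-02] 0.10218891038226993
['side'] frame [ 5.58179e+02  8.69500e+00 -3.58000e-01] 0.027213554077878323 [ -4.77428295 -24.82724527] -17.58702202205399
['scene', 'side'] [ 5.64195e+02  3.23370e+01 -5.40000e-02] 0.15035205136836913
['scene', 'side'] frame [ 5.58244e+02  8.14100e+00 -3.62000e-01] 0.10541119038252728 [ -4.63557101 -24.48273332] -17.62385025297435
```

View pics/scene_ov.png

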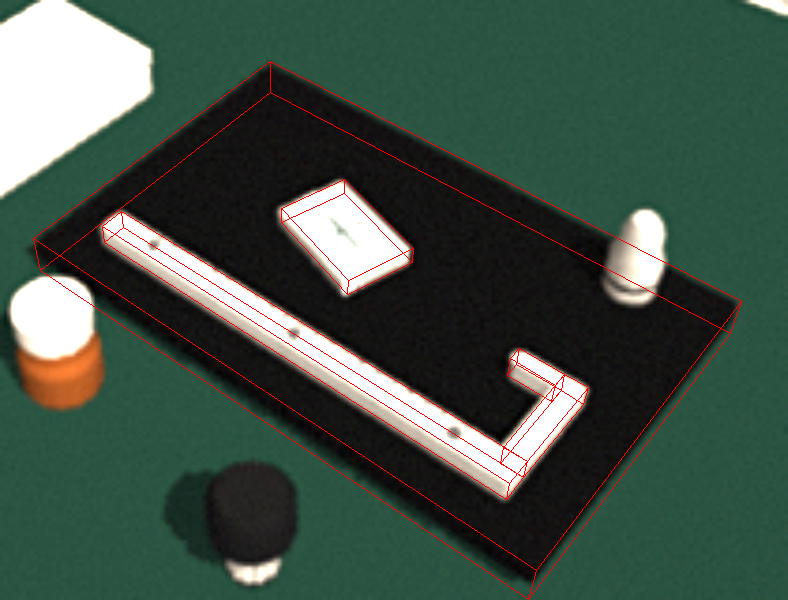

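View pics/side_ov.png

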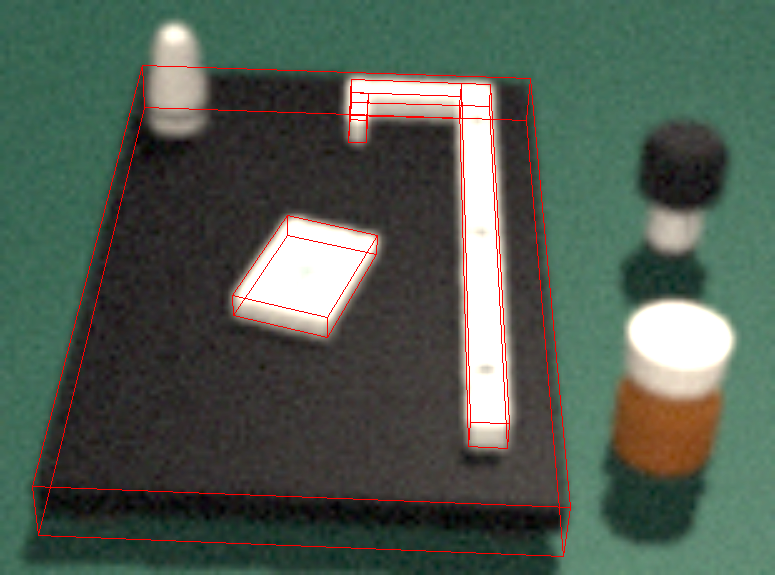

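```bash
cat > rel.py <<'E'
from fit import *
st=np.load("st.npy")
def S2W(x,y):
    c,s=np.cos(st[2]),np.sin(st[2]);return np.array([st[0]+c*x-s*y,st[1]+s*x+c*y])
def status():
    o=bot.observe();Q=R.from_quat(o["eef_rot"]).as_matrix()
    yaw=lambda v:np.degrees(np.arctan2(v[1],v[0])-st[2])
    print("t",round(o["time"],2),"tcp",o["tcp_pos"].round(1),"stage",tos(o["tcp_pos"],st).round(1),"yaw_y(stage)",round(yaw(Q[:,1]),2),"yaw_z",round(yaw(Q[:,2]),2),"xdown",Q[:,0].round(3),"F",o["ft_force"].round(1),"g",round(o["grip_width"]*92,1),"j6",round(o["joint_positions"][5],2))
    return o,Q
def need(x,y,z):
    o,Q=status();d=np.r_[S2W(x,y),z]-o["tcp_pos"];print("shift tool units",(Q.T@d/50).round(2))
E
python3 - <<'E'
from rel import *
need(-56,-26,120); print(S2W(0,0),cast("scene",[[0,0]],0)*0)
E
```

```text
t 0.95 tcp [257.  569.7 214.6] stage [-335.7  520. ] yaw_y(stage) 68.81 yaw_z -21.19 xdown [-0. -0. -1.] F [ 0.3  0.4 -0.5] g 92.0 j6 -0.0
shift tool units [ 1.89 -8.16  9.16]
[564.19469781  32.33731287] [[ 0. -0.  0.]]
```

```bash
python3 -m handwheel '28 .13 -.58 .65 0 0 0;28 .13 -.58 .65 0 0 0;28 .13 -.58 .65 0 0 0;28 .13 -.58 .65 0 0 0;28 .13 -.58 .65 0 0 0;28 .13 -.58 .65 0 0 0;28 .13 -.58 .65 0 0 0;28 .13 -.58 .65 0 0 0;28 .13 -.58 .65 0 0 0;28 .13 -.58 .65 0 0 0;28 .13 -.58 .65 0 0 0;28 .13 -.58 .65 0 0 0;28 .13 -.58 .65 0 0 0;28 .13 -.58 .65 0 0 0;28 0 0 0 -.88 0 0;28 0 0 0 -.88 0 0;28 0 0 0 -.88 0 0;28 0 0 0 0 0 0'
python3 - <<'E'
from rel import *
need(-54,-26,29)
o=bot.observe()
cv2.imwrite("pics/w1.png",bot.grab_frame("wrist"))
E
```

```text
time: 2.75
tcp_pos: [504.9, 12.3, 123.6]
eef_rot: [0.019, 0.707, -0.019, 0.707]
ft_force: [0.8, -0.8, 0.2]
grip_width: 0.305
t 2.75 tcp [504.9  12.3 123.6] stage [-58.1 -23.2] yaw_y(stage) 90.01 yaw_z 0.01 xdown [ 0. -0. -1.] F [ 0.8 -0.8  0.2] g 28.1 j6 -1.5
shift tool units [ 1.89 -0.06  0.08]
```

View pics/w1.png

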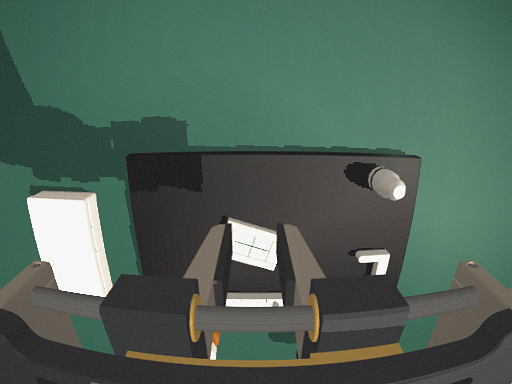

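```bash
python3 -m handwheel '28 .5 -.03 .04 0 0 0;28 .5 -.03 .04 0 0 0;28 .5 0 0 0 0 0;28 .3 0 0 0 0 0;28 .1 0 0 0 0 0;28 0 0 0 0 0 0'
python3 - <<'E'
from rel import *
need(8,-26,28)
for n in("scene","side"):
    cv2.imwrite(f"pics/{n}1.png",cv2.resize(bot.grab_frame(n)[120:300,150:400],None,fx=3,fy=3))
E
```

```text
time: 3.4
tcp_pos: [508.3, 9.4, 28.2]
eef_rot: [0.02, 0.707, -0.02, 0.706]
ft_force: [0.6, 1.2, -0.2]
grip_width: 0.304
t 3.4 tcp [508.3   9.4  28.2] stage [-54.6 -25.9] yaw_y(stage) 89.83 yaw_z -0.17 xdown [-0.001  0.    -1.   ] F [ 0.6  1.2 -0.2] g 28.0 j6 -1.5
shift tool units [0.   0.   1.25]
```

View pics/scene1.png

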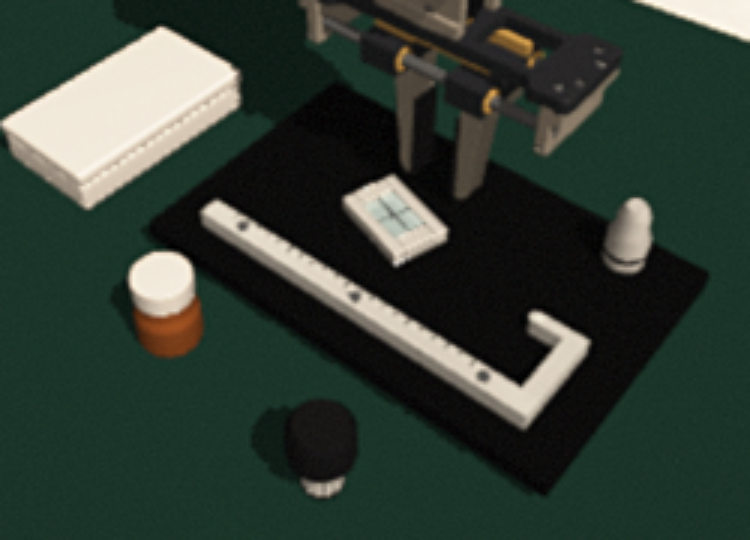

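View pics/side1.png

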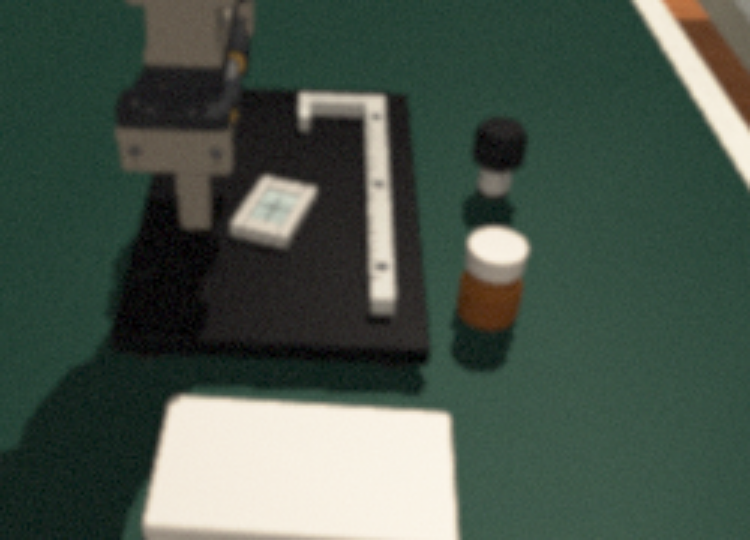

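```bash
python3 -m handwheel '28 0 0 .1 0 0 0;28 0 0 .1 0 0 0;28 0 0 .08 0 0 0;28 0 0 .08 0 0 0;28 0 0 .08 0 0 0;28 0 0 .08 0 0 0;28 0 0 .08 0 0 0;28 0 0 .08 0 0 0;28 0 0 .08 0 0 0;28 0 0 .08 0 0 0;28 0 0 .08 0 0 0;28 0 0 .08 0 0 0;28 0 0 .08 0 0 0;28 0 0 .04 0 0 0;28 0 0 0 0 0 0'
python3 - <<'E'
from rel import *
need(8,-26,28)
for n in("scene","side"):
    cv2.imwrite(f"pics/{n}2.png",cv2.resize(bot.grab_frame(n)[120:300,150:400],None,fx=3,fy=3))
E
```

```text
time: 5.0
tcp_pos: [565.0, 6.2, 28.6]
eef_rot: [0.02, 0.707, -0.02, 0.707]
ft_force: [-0.0, 0.6, -0.6]
grip_width: 0.309
t 5.0 tcp [565.    6.2  28.6] stage [  2.2 -26. ] yaw_y(stage) 89.93 yaw_z -0.07 xdown [ 0. -0. -1.] F [-0.   0.6 -0.6] g 28.5 j6 -1.51
shift tool units [0.01 0.   0.12]
```

View pics/scene2.png

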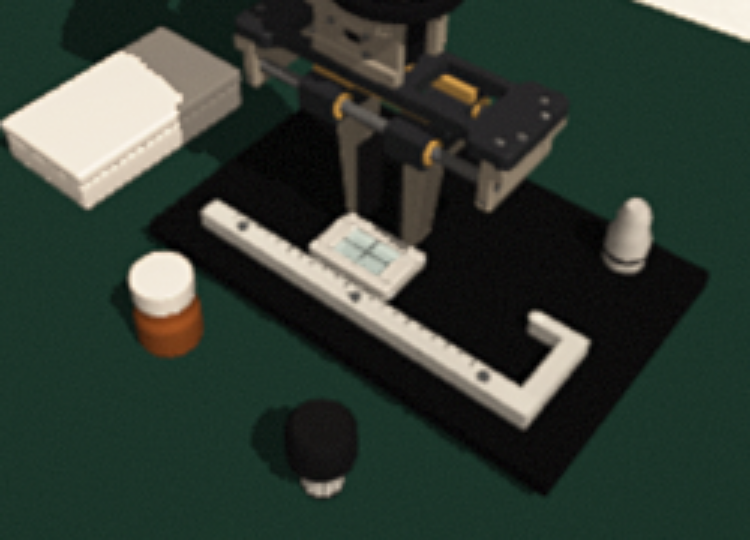

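View pics/side2.png

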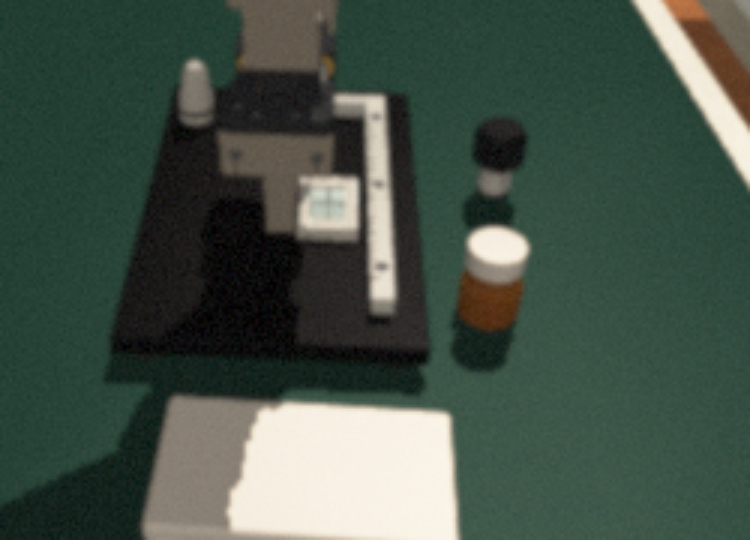

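```bash
python3 -m handwheel '28 0 0 .05 0 0 0;28 0 0 .05 0 0 0;28 0 0 .04 0 0 0;28 0 0 .02 0 0 0;28 0 0 0 0 0 0'; python3 -c "
from rel import *;status()"
```

```text
time: 5.6
tcp_pos: [572.8, 5.8, 28.6]
eef_rot: [0.02, 0.707, -0.02, 0.707]
ft_force: [0.1, -0.5, -0.6]
grip_width: 0.303
t 5.6 tcp [572.8   5.8  28.6] stage [ 10.  -26.1] yaw_y(stage) 89.93 yaw_z -0.07 xdown [ 0.  0. -1.] F [ 0.1 -0.5 -0.6] g 27.9 j6 -1.51
```

```bash
python3 -m handwheel '28 0 0 .02 0 0 0;28 0 0 .02 0 0 0;28 0 0 0 0 0 0'; python3 -m handwheel '28 0 0 .02 0 0 0;28 0 0 .02 0 0 0';  python3 -c "
from rel import *;status()
for n in ('scene','side'):
    cv2.imwrite(f'pics/{n}3.png',cv2.resize(bot.grab_frame(n)[120:300,150:400],None,fx=3,fy=3))
"
```

```text
time: 5.9
tcp_pos: [573.2, 5.7, 28.4]
eef_rot: [0.019, 0.708, -0.02, 0.706]
ft_force: [-4.2, 0.3, 4.1]
grip_width: 0.303
time: 6.1
tcp_pos: [573.5, 5.7, 28.2]
eef_rot: [0.02, 0.709, -0.02, 0.705]
ft_force: [-12.9, 1.4, 10.0]
grip_width: 0.307
t 6.1 tcp [573.5   5.7  28.2] stage [ 10.7 -26.1] yaw_y(stage) 89.93 yaw_z -0.07 xdown [-0.006  0.    -1.   ] F [-12.9   1.4  10. ] g 28.3 j6 -1.51
```

View pics/side3.png

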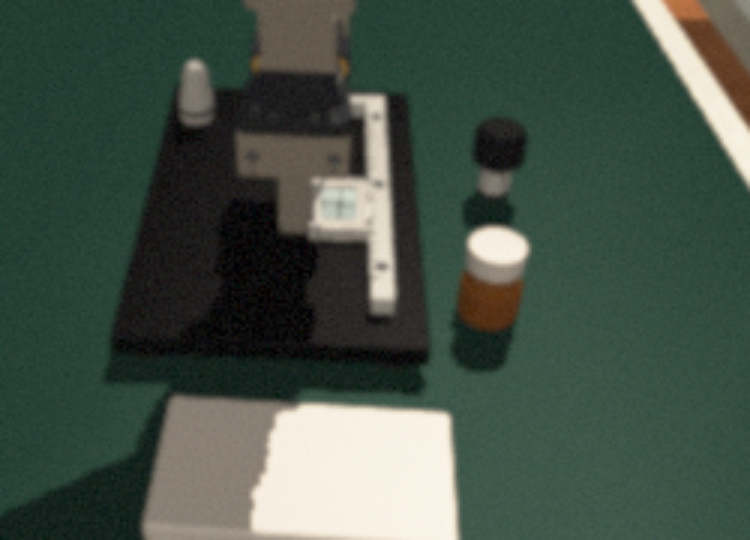

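View pics/scene3.png

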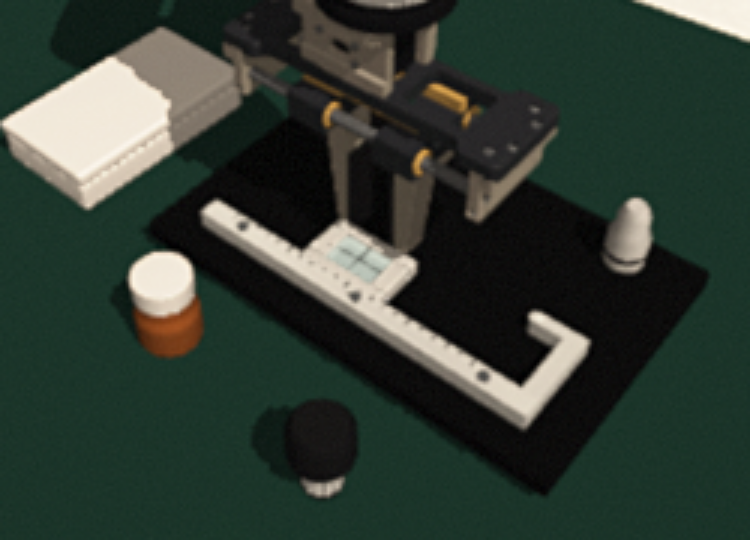

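```bash
python3 -m handwheel '28 0 0 -.15 0 0 0;28 0 0 -.15 0 0 0;20 -.4 0 -.1 0 0 0;10 -.8 0 0 0 0 0;0 0 -.6 .45 0 0 0;0 0 -.6 .47 0 0 0;0 0 0 0 .94 0 0;0 0 0 0 .94 0 0;0 0 0 0 .94 0 0;0 0 0 0 .94 0 0;0 0 0 0 .94 0 0;0 0 0 0 .94 0 0;0 0 0 0 .94 0 0;0 0 0 0 .94 0 0;0 0 0 0 .94 0 0;0 0 0 0 .94 0 0;0 0 0 0 .94 0 0;0 0 0 0 .91 0 0;0 0 0 0 0 0 0'; python3 -c "
from rel import *
need(36,-85,28)
for n in ('scene','side'):
    im=bot.grab_frame(n); cv2.imwrite(f'pics/{n}4raw.png',im)
    cv2.imwrite(f'pics/{n}4.png',cv2.resize(im[120:300,150:400],None,fx=3,fy=3))
    for r in bot.trace(n,'frame')[:1]: print(r['score'],r['rect']);np.save(f'm_{n}.npy',r['region'])
im=bot.grab_frame('wrist');cv2.imwrite('pics/w4.png',im)
"
```

```text
time: 8.1
tcp_pos: [599.3, -55.8, 88.7]
eef_rot: [0.514, 0.485, -0.514, 0.486]
ft_force: [0.4, -0.7, -0.6]
grip_width: 0.001
t 8.1 tcp [599.3 -55.8  88.7] stage [ 39.8 -86.1] yaw_y(stage) -0.17 yaw_z -90.17 xdown [ 0.001 -0.    -1.   ] F [ 0.4 -0.7 -0.6] g 0.1 j6 -0.04
shift tool units [ 1.21 -0.08 -0.02]
0.63 [252.6, 193.2, 287.3, 218.4]
0.56 [251.3, 182.6, 273.7, 202.0]
```

View pics/side4.png

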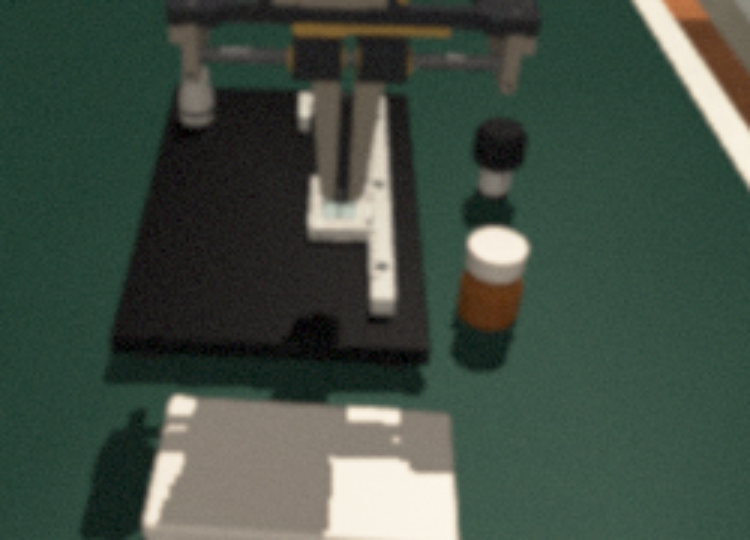

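View pics/scene4.png

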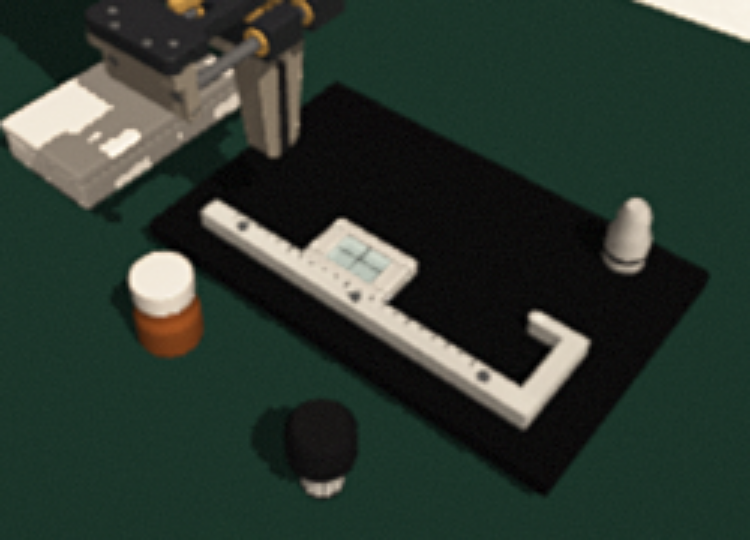

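View pics/w4.png

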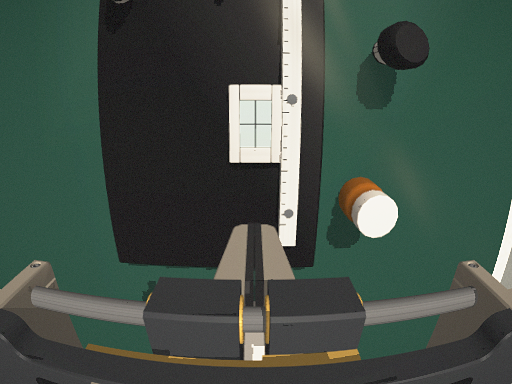

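```bash
python3 -c "
from rel import *
o,Q=status()
for p in wcast([[230,84],[281,85],[281,162.5],[230,162.5]],34,o): print(tos(p,st).round(1))
for p in wcast([[282,85],[281.5,162],[280,242]],36,o): print('rail',tos(p,st).round(1))
"
```

```text
t 8.35 tcp [599.2 -55.8  88.6] stage [ 39.7 -86.1] yaw_y(stage) 0.06 yaw_z -89.94 xdown [ 0. -0. -1.] F [ 0.3 -0.4  0.8] g 0.0 j6 -0.04
[21.8 10.9]
[59.8 10.2]
[ 60.7 -49.4]
[ 21.1 -49.5]
rail [60.4 10.1]
rail [ 60.9 -48.6]
rail [  61.7 -117. ]
```

```bash
python3 -m handwheel '0 .4 -.13 0 0 0 0;0 .4 0 0 0 0 0;0 .3 0 0 0 0 0;0 .1 0 0 0 0 0;0 0 0 -.2 0 0 0;0 0 .005 -.15 0 0 0;0 0 .005 -.1 0 0 0;0 0 .005 -.08 0 0 0;0 0 .005 -.08 0 0 0;0 0 .005 -.08 0 0 0;0 0 .005 -.08 0 0 0;0 0 .005 -.08 0 0 0;0 0 .005 -.04 0 0 0'; python3 -c "
from rel import *
status()
im=bot.grab_frame('wrist');cv2.imwrite('pics/w5.png',im)
"
```

```text
time: 9.65
tcp_pos: [597.0, -10.8, 28.5]
eef_rot: [-0.513, -0.486, 0.514, -0.486]
ft_force: [-0.6, -0.9, 0.1]
grip_width: 0.004
t 9.65 tcp [597.  -10.8  28.5] stage [ 35.1 -41.3] yaw_y(stage) -0.06 yaw_z -90.06 xdown [-0.  0. -1.] F [-0.6 -0.9  0.1] g 0.3 j6 0.03
```

View pics/w5.png

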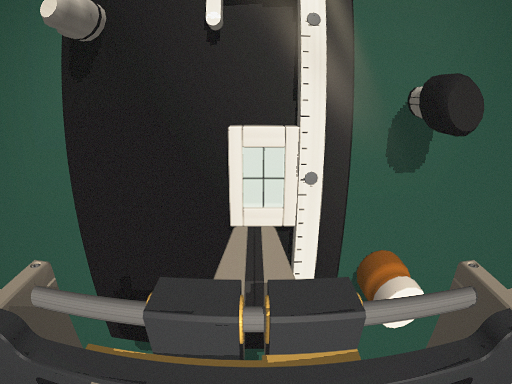

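```bash
python3 -m handwheel '0 0 .004 -.08 0 0 0;0 0 .004 -.08 0 0 0;0 0 .004 -.08 0 0 0;0 0 .004 -.08 0 0 0;0 0 .004 -.08 0 0 0;0 0 .004 -.08 0 0 0;0 0 .004 -.08 0 0 0;0 0 .004 -.08 0 0 0;0 0 .004 -.08 0 0 0;0 0 .004 -.08 0 0 0;0 0 .004 -.08 0 0 0;0 0 .004 -.06 0 0 0'; python3 -c "
from rel import *
status()
im=bot.grab_frame('wrist');cv2.imwrite('pics/w6.png',im)
"
```

```text
time: 10.9
tcp_pos: [602.2, 36.0, 28.6]
eef_rot: [0.514, 0.486, -0.514, 0.486]
ft_force: [0.1, -0.9, -0.4]
grip_width: 0.003
t 10.9 tcp [602.2  36.   28.6] stage [37.7  5.8] yaw_y(stage) -0.06 yaw_z -90.06 xdown [ 0.  0. -1.] F [ 0.1 -0.9 -0.4] g 0.3 j6 0.11
```

View pics/w6.png

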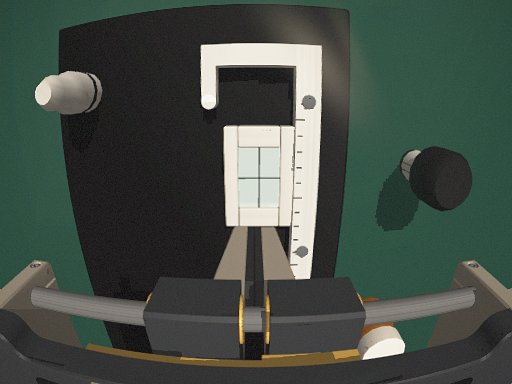

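```bash
python3 -m handwheel '0 0 .004 -.07 0 0 0;0 0 .004 -.07 0 0 0;0 0 .004 -.07 0 0 0;0 0 .004 -.07 0 0 0;0 0 .004 -.07 0 0 0;0 0 .004 -.07 0 0 0;0 0 .004 -.06 0 0 0;0 0 .004 -.06 0 0 0;0 0 .004 -.04 0 0 0;0 0 .002 -.03 0 0 0'; python3 -c "
from rel import *
status()
im=bot.grab_frame('wrist');cv2.imwrite('pics/w7.png',im)
"
```

```text
time: 11.95
tcp_pos: [605.7, 66.2, 28.6]
eef_rot: [-0.514, -0.486, 0.514, -0.486]
ft_force: [-1.0, -0.4, 0.5]
grip_width: 0.008
t 11.95 tcp [605.7  66.2  28.6] stage [39.6 36.1] yaw_y(stage) -0.06 yaw_z -90.06 xdown [-0. -0. -1.] F [-1.  -0.4  0.5] g 0.8 j6 0.16
```

View pics/w7.png

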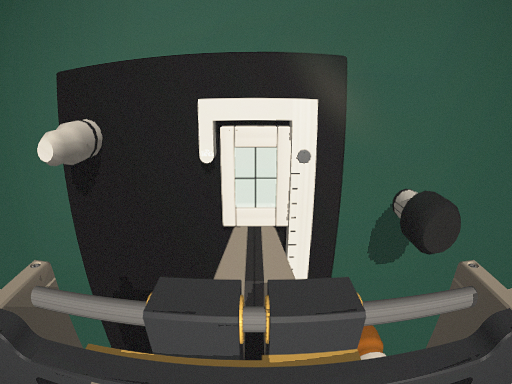

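~4 mm left. Creep to contact with the stop.

```bash
python3 -m handwheel '0 0 0 -.03 0 0 0;0 0 0 -.03 0 0 0;0 0 0 -.02 0 0 0;0 0 0 -.02 0 0 0;0 0 0 0 0 0 0'; python3 -m handwheel '0 0 0 -.02 0 0 0;0 0 0 0 0 0 0'; python3 -c "
from rel import *
status()
im=bot.grab_frame('wrist');cv2.imwrite('pics/w8.png',im)
"
```

```text
time: 12.5
tcp_pos: [606.0, 70.1, 28.6]
eef_rot: [-0.513, -0.486, 0.514, -0.486]
ft_force: [-0.0, -5.9, -0.4]
grip_width: 0.002
time: 12.7
tcp_pos: [606.0, 70.3, 28.6]
eef_rot: [-0.513, -0.486, 0.514, -0.487]
ft_force: [-0.3, -10.0, 0.6]
grip_width: 0.009
t 12.7 tcp [606.   70.3  28.6] stage [39.7 40.2] yaw_y(stage) -0.02 yaw_z -90.02 xdown [-0.    -0.002 -1.   ] F [ -0.3 -10.    0.6] g 0.9 j6 0.17
```

View pics/w8.png

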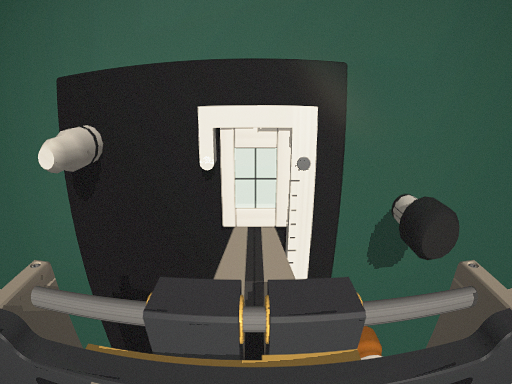

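```bash
python3 -m handwheel '0 0 -.03 .05 0 0 0;0 0 0 .15 0 0 0;0 -.2 0 .3 0 0 0;0 -.6 0 .3 0 0 0;0 -.4 -.3 .3 0 0 0;0 0 0 0 0 0 0'; python3 -c "
from rel import *
o,_=status()
im=bot.grab_frame('wrist');cv2.imwrite('pics/w9raw.png',im);cv2.imwrite('pics/w9.png',cv2.resize(im[60:220,180:340],None,fx=3.7,fy=3.7,interpolation=cv2.INTER_CUBIC))
for n in ('scene','side'):
    im=bot.grab_frame(n); cv2.imwrite(f'pics/{n}9.png',cv2.resize(im[120:300,150:400],None,fx=3,fy=3))
"
```

```text
time: 13.35
tcp_pos: [587.0, 16.0, 91.6]
eef_rot: [0.515, 0.485, -0.513, 0.486]
ft_force: [-0.0, 0.1, -0.1]
grip_width: 0.008
t 13.35 tcp [587.   16.   91.6] stage [ 23.6 -15. ] yaw_y(stage) -0.16 yaw_z -90.16 xdown [ 0.003 -0.    -1.   ] F [-0.   0.1 -0.1] g 0.7 j6 0.08
```

View pics/w9.png

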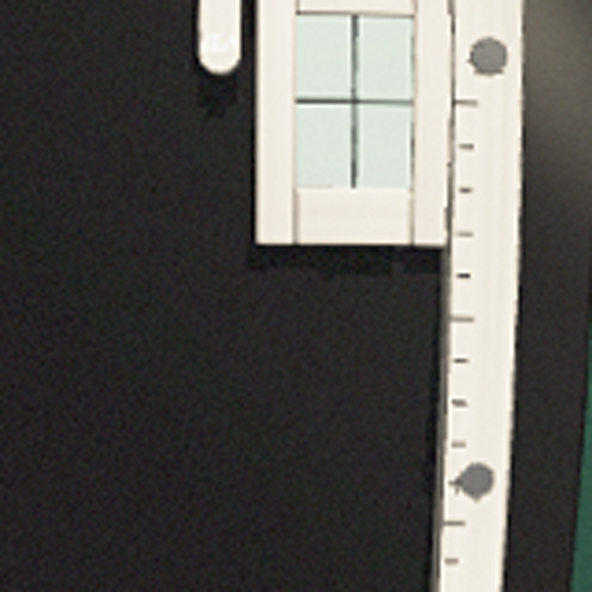

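View pics/scene9.png

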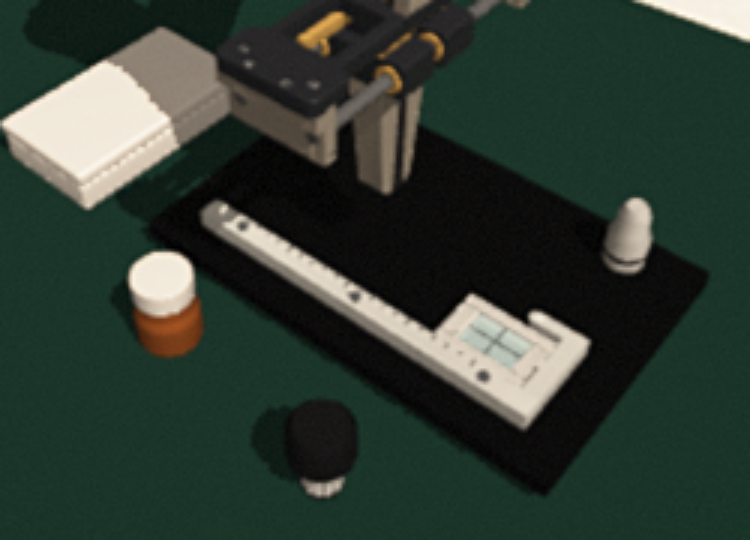

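View pics/side9.png

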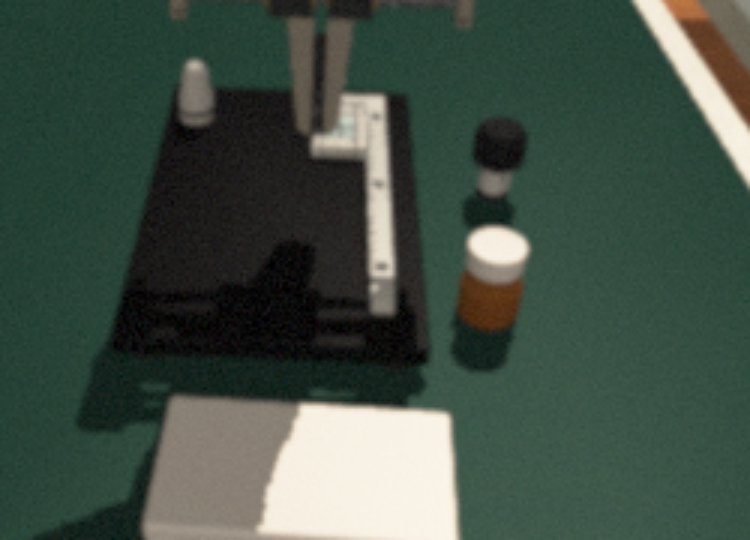

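```bash
python3 -m handwheel '0 0 -.45 0 0 0 0;0 0 -.4 -.5 0 0 0;0 0 0 -.6 0 0 0;0 0 0 -.52 0 0 0;0 .5 0 0 0 0 0;0 .5 0 0 0 0 0;0 .25 0 0 0 0 0;0 0 0 0 0 0 0'; python3 -c "
from rel import *
o,_=status()
im=bot.grab_frame('wrist');cv2.imwrite('pics/w10.png',im)
im=bot.grab_frame('side'); cv2.imwrite(f'pics/side10.png',cv2.resize(im[120:300,150:400],None,fx=3,fy=3))
"
```

```text
time: 14.3
tcp_pos: [547.9, 101.6, 25.1]
eef_rot: [-0.513, -0.487, 0.514, -0.486]
ft_force: [0.8, -0.7, 0.4]
grip_width: 0.007
t 14.3 tcp [547.9 101.6  25.1] stage [-20.   68.3] yaw_y(stage) -0.04 yaw_z -90.04 xdown [-0.003 -0.    -1.   ] F [ 0.8 -0.7  0.4] g 0.6 j6 0.24
```

View pics/w10.png

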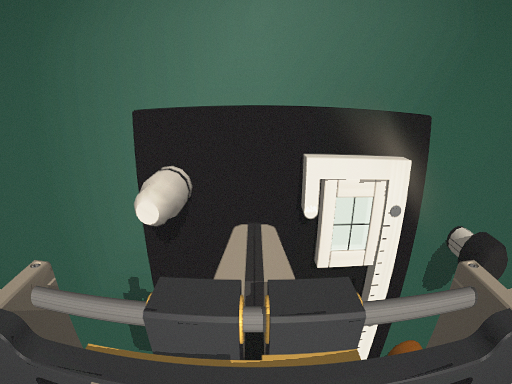

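View pics/side10.png

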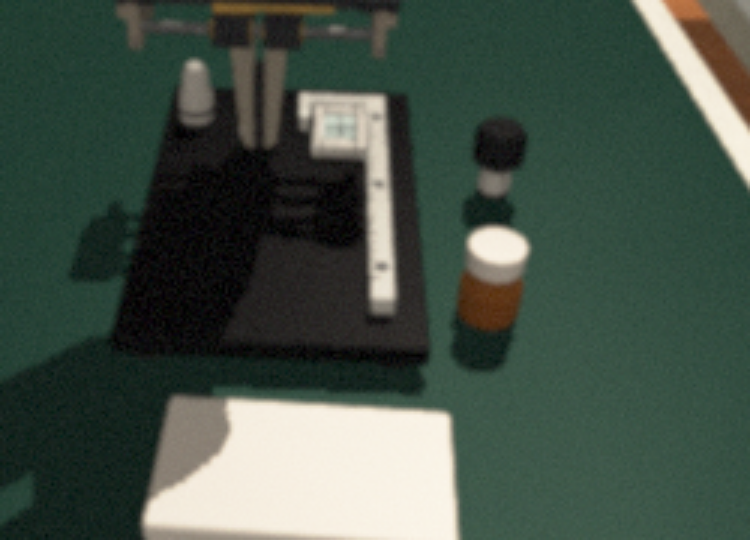

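```bash
python3 -m handwheel '0 -.07 0 .03 0 0 0;0 0 .2 0 0 0 0;0 0 .16 0 0 0 0;0 0 .06 0 0 0 0;0 0 .04 0 0 0 0;0 0 .04 0 0 0 0;0 0 0 0 0 0 0'; python3 -m handwheel '0 0 .03 0 0 0 0;0 0 0 0 0 0 0'; python3 -m handwheel '0 0 .03 0 0 0 0;0 0 0 0 0 0 0';python3 -c "
from rel import *
o,_=status()
im=bot.grab_frame('side'); cv2.imwrite(f'pics/side11.png',cv2.resize(im[120:220,190:320],None,fx=5,fy=5))
"
```

```text
time: 15.1
tcp_pos: [573.5, 98.3, 29.5]
eef_rot: [-0.514, -0.486, 0.514, -0.486]
ft_force: [-0.8, -0.4, 0.4]
grip_width: 0.002
time: 15.3
tcp_pos: [575.0, 98.3, 29.6]
eef_rot: [-0.514, -0.486, 0.514, -0.486]
ft_force: [-0.7, 0.8, -0.3]
grip_width: 0.005
time: 15.5
tcp_pos: [575.8, 98.2, 29.5]
eef_rot: [-0.513, -0.486, 0.514, -0.486]
ft_force: [-2.5, 1.7, 1.2]
grip_width: 0.007
t 15.5 tcp [575.8  98.2  29.5] stage [ 8.  66.4] yaw_y(stage) -0.07 yaw_z -90.07 xdown [-0.001 -0.    -1.   ] F [-2.5  1.7  1.2] g 0.6 j6 0.22
```

View pics/side11.png

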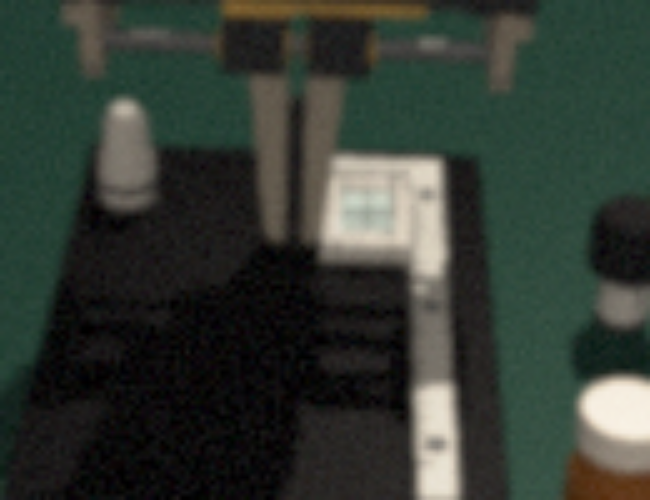

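Contact begun; press a little further.

```bash
python3 -m handwheel '0 0 .02 0 0 0 0;0 0 0 0 0 0 0';python3 -m handwheel '0 0 .02 0 0 0 0;0 0 0 0 0 0 0'; python3 -c "
from rel import *
o,_=status()"
```

```text
time: 15.75
tcp_pos: [576.0, 98.1, 29.3]
eef_rot: [-0.513, -0.487, 0.514, -0.485]
ft_force: [-5.0, 0.6, 3.4]
grip_width: 0.006
time: 15.95
tcp_pos: [576.1, 98.1, 29.2]
eef_rot: [-0.512, -0.487, 0.515, -0.485]
ft_force: [-8.5, 1.7, 6.2]
grip_width: 0.001
t 15.95 tcp [576.1  98.1  29.2] stage [ 8.3 66.3] yaw_y(stage) -0.08 yaw_z -90.08 xdown [-0.005 -0.    -1.   ] F [-8.5  1.7  6.2] g 0.1 j6 0.22
```

```bash
python3 -m handwheel '0 0 -.1 0 0 0 0;0 0 -.15 0 0 0 0;0 -.3 0 0 0 0 0;0 -.3 0 .4 0 0 0;0 0 0 .48 0 0 0;0 0 .45 0 0 0 0;0 0 .4 0 0 0 0;0 .3 0 0 0 0 0;0 .3 0 0 0 0 0;0 0 0 0 0 0 0'; python3 -c "
from rel import *
need(38,39,28.5)"
```

```text
time: 16.95
tcp_pos: [602.7, 52.5, 26.7]
eef_rot: [-0.512, -0.487, 0.515, -0.485]
ft_force: [0.1, -0.1, 0.0]
grip_width: 0.007
t 16.95 tcp [602.7  52.5  26.7] stage [37.4 22.2] yaw_y(stage) -0.05 yaw_z -90.05 xdown [-0.005 -0.    -1.   ] F [ 0.1 -0.1  0. ] g 0.6 j6 0.14
shift tool units [-0.04  0.01 -0.34]
```

```bash
python3 -m handwheel '0 -.04 0 -.15 0 0 0;0 0 0 -.12 0 0 0;0 0 0 -.05 0 0 0;0 0 0 -.03 0 0 0;0 0 0 -.02 0 0 0;0 0 0 0 0 0 0'; python3 -m handwheel '0 0 0 -.02 0 0 0;0 0 0 0 0 0 0'; python3 -c "
from rel import *
status()"
```

```text
time: 17.55
tcp_pos: [607.1, 70.2, 32.0]
eef_rot: [-0.513, -0.486, 0.514, -0.487]
ft_force: [-1.3, -5.1, 3.0]
grip_width: 0.003
time: 17.75
tcp_pos: [607.1, 70.5, 32.0]
eef_rot: [-0.513, -0.486, 0.514, -0.487]
ft_force: [-0.4, -9.9, 1.8]
grip_width: 0.007
t 17.75 tcp [607.1  70.5  32. ] stage [40.8 40.4] yaw_y(stage) -0.02 yaw_z -90.02 xdown [ 0.    -0.002 -1.   ] F [-0.4 -9.9  1.8] g 0.7 j6 0.17
```

```bash
python3 -m handwheel '0 0 0 .1 0 0 0;0 0 0 .2 0 0 0;0 -.4 0 .3 0 0 0;0 -.7 -.3 .3 0 0 0;0 -.7 -.6 0 0 0 0;0 -.7 -.6 0 0 0 0;0 -.4 -.6 0 0 0 0;0 0 0 0 0 0 0;0 0 0 0 0 0 0'
python3 - <<'E'
from rel import *
o,_=status()
im=bot.grab_frame('wrist');cv2.imwrite('pics/w12.png',im)
m={}
P={n:(lambda X,n=n:proj(n,X)) for n in("scene","side")}
for n in P:
    im=bot.grab_frame(n); cv2.imwrite(f"pics/{n}12raw.png",im)
    x0,y0,w,h,k=dict(scene=(240,170,160,120,5),side=(180,120,160,120,5))[n]
    im=cv2.resize(im[y0:y0+h,x0:x0+w],None,fx=k,fy=k)
    q=((P[n](tf(box(-20,20,-30,30,0,10),[*S2W(40,80),st[2]],24))-[x0,y0]+.5)*k)
    for i in range(8):
        for j in(1,2,4):
            if not i&j and i&1 and i|j and (i|j)&1: cv2.line(im,tuple(map(int,q[i])),tuple(map(int,q[i|j])),(0,0,255),1)
    cv2.imwrite(f"pics/{n}12.png",im)
E
```

```text
time: 18.65
tcp_pos: [500.1, 32.6, 177.2]
eef_rot: [0.514, 0.486, -0.513, 0.486]
ft_force: [-0.5, 0.7, -0.4]
grip_width: 0.007
t 18.65 tcp [500.1  32.6 177.2] stage [-64.   -3.1] yaw_y(stage) -0.07 yaw_z -90.07 xdown [ 0.002  0.    -1.   ] F [-0.5  0.7 -0.4] g 0.6 j6 0.12
```

View pics/scene12.png

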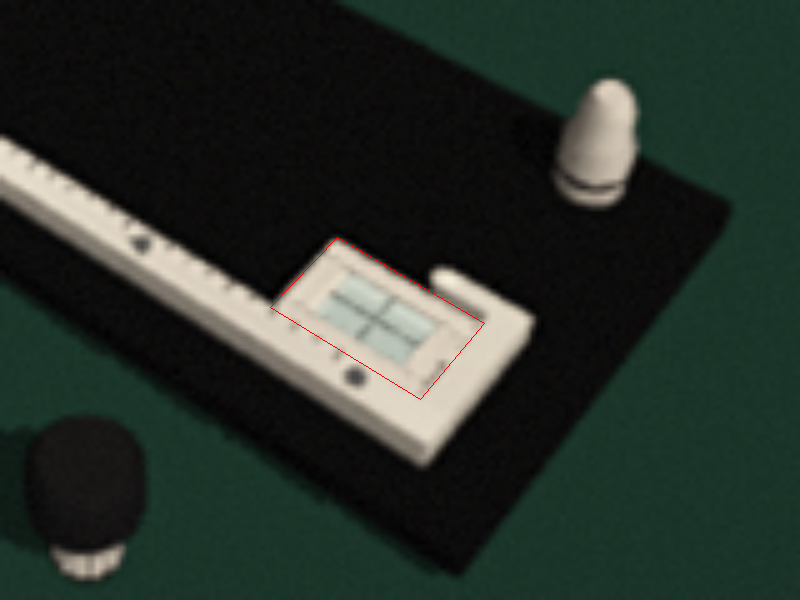

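View pics/side12.png

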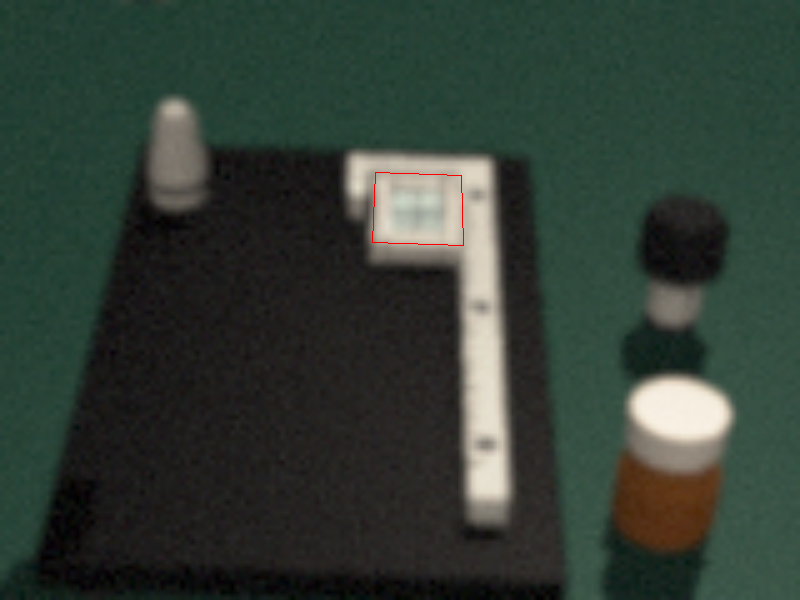

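View pics/w12.png

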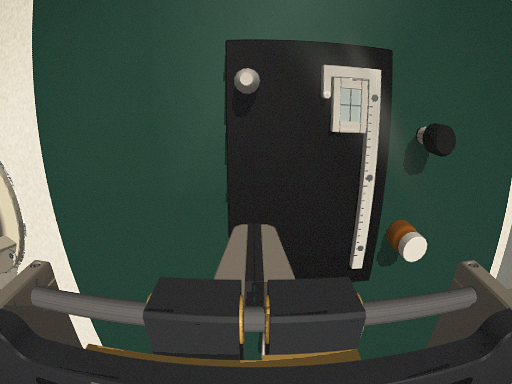

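The frame matches the predicted home outline in both views, and everything else is standing where it was. The arm is clear at z = 177 mm.

```bash
python3 -c "
from cell import bot
print(bot.close_job())"
```

```text
the job is handed in; nothing more can be done
None
```

The reticle is home in the corner pocket: flat on the plate, flush to the rail and touching the end stop. I handed the job in at about 19 s of the 51 s allowed.

**What I did**
- I found the plate and frame by fitting their outlines in both fixed cameras; the two cameras agreed to about 1 mm.
- I pushed the frame square onto the rail with both fingertips, reading 13 N at contact. I then turned the tool and slid the frame along the rail by its end until it met the stop, reading 10 N.
- As my first back-off may have dragged it slightly sideways, I re-seated it against the rail (8.5 N) and the stop (10 N). The stop contact came at the same arm position as before, within 0.2 mm.

**Last checks**
- **Position:** The computed home outline matches the frame in the scene and side views, to about a pixel (1–2 mm).
- **Bystanders:** In the last pictures the objective, eyepiece and jar stand where they were. The slide box was not in my final views; it was in place in the last pictures that showed it, and I did not work near it after that.
- **Arm:** It was clear at z = 177 mm with near-zero force.
- **What disagreed:** The early plate fits, which used the trained networks' outlines, differed by about 13 mm between cameras. I replaced them with brightness-based fits.

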